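# Dry the specimens and set the bench timer

### The job

Take the cover plate off the specimen dryer and lay it flat on the rubber mat, put every small cardboard specimen box that is waiting on the table into the dryer, and seat the cover back on its two pins, fully down. Then set the free-standing timer to 30 minutes by turning its dial clockwise, pressing down on it as you turn so that the timer itself stays where it is and keeps facing the way it does. Leave the other things on the table alone.

Things in the scene. Friction and masses are not known exactly. Their poses are not given: they have to be found in the camera images.
- dryer: fixed specimen dryer: grey plinth with an open aluminium tray, 190 (its x) by 118 (its y); inside 180 by 108, floor 30 and rim 75 above the table. Ears at both ends reach x = +-118 at rim height, each with an upright round steel pin (8 thick, 14 tall, round-tipped). Origin: centre of the underside, z up. Five boxes fit in a row along x, their 28 mm sides along the row
- pin_a (a point): tip of the dryer's pin at its +x end (dryer frame x 104, y 0, z 89)
- pin_b (a point): tip of the dryer's pin at its -x end (dryer frame x -104, y 0, z 89)
- cover: loose aluminium plate, 236 (its x) by 118 (its y) by 5 thick, 300 g, at first seated on the dryer, the pins through its two square 12 mm holes at x = +-104, y = 0. On its middle a black bar handle 50 long (along x), 14 wide (along y), top 39 above the plate's underside. Origin: centre of the underside, z up; 75 above the dryer's origin when seated. Fits either way round
- mat: black rubber mat, fixed, 270 (its x) by 150 (its y) by 2 thick, flat on the table; origin: centre of the underside. The cover is to be laid on it, lengthwise along it and about centred
- timer: loose white countertop timer: round case 76 across, 40 high, about 240 g in all; origin: centre of the underside, z up. 12 black ticks on top: the long tick at its -x is 0, the long one at its +x is 30. The dial is stiff (0.11 N m), so the light case spins along on the table unless pressed down with about 12 N
- timer_mark (a point): the 0 mark at the top edge of the timer's case (timer frame x -38, y 0, z 40)
- dial_grip (a point): on the dial's axis, where to take its grip bar (timer frame 0, 0, z 72 unpressed). Black bar 42 long (this point's x), 14 wide (its y), top 9 above this point, foot 21 below it on a grey skirt 44 across. The white pointer line on the bar lies towards this point's -x. Pressed, dial and skirt give 1 mm per 3 N, to a stop at 5 mm (15 N)
- dial (a joint): the timer's dial relative to its case, rad, grows clockwise seen from above, 0 to 5.8; 0 = pointer at the 0 tick, 2*pi/60 per minute, so 30 minutes is 3.14 (pointer at the long tick at +x). It stays where it is left
- box0: small closed cardboard specimen box with a paper label on top, 28 (its x) by 44 (its y) by 34 high, 90 g; origin: centre of the underside, z up. Three to five of these boxes are present
- box1: small closed cardboard specimen box with a paper label on top, 28 (its x) by 44 (its y) by 34 high, 90 g; origin: centre of the underside, z up. Three to five of these boxes are present
- box2: small closed cardboard specimen box with a paper label on top, 28 (its x) by 44 (its y) by 34 high, 90 g; origin: centre of the underside, z up. Three to five of these boxes are present
- box3: small closed cardboard specimen box with a paper label on top, 28 (its x) by 44 (its y) by 34 high, 90 g; origin: centre of the underside, z up. Three to five of these boxes are present
- box4: small closed cardboard specimen box with a paper label on top, 28 (its x) by 44 (its y) by 34 high, 90 g; origin: centre of the underside, z up. Three to five of these boxes are present
- tape: bystander: roll of tape, 48 across, 19 high, lying flat among the boxes; origin centre of the underside
- jar: bystander: small glass jar, 36 across, 65 high; origin centre of the underside
- mug: bystander: blue mug, 80 across, 90 high; origin centre of the underside
- pen: bystander: black marker pen, 130 long (its x), 12 thick, lying; origin under its middle
- callipers: bystander: steel callipers, 200 long (its x), 10 high, lying; origin under the beam's middle
- stapler: bystander: black stapler 130 long (its x), 46 high; origin centre of the underside

How it is judged:
By the outcome, as a careful person would: the job done as asked, in the order asked, and still so for the second after the job is handed in, with the robot touching nothing.
Of box0, box1, box2, box3, box4 only 3 to 5 are there at a start; the rules pass over those that are not, and their reading is None.
At some moment in a run one of box0, box1, box2, box3, box4 may be knocked a few centimetres aside while the robot is not near it.
Once in a run the grip may slacken for a moment while it holds something.
It also fails if it takes over 210 s, if anything falls off the work surface, if the arm or the gripper's body presses on something with over 40 N, if the wrist force passes 120 N, or if a joint passes its speed limit or range.

### The arm

A 6-joint arm with a two-finger parallel gripper is mounted at the origin on the work surface. World frame = base frame: x ahead of the robot, y to its left, z up, the work surface at z = 0. Lengths are in m, angles in degrees, forces in N, time in s.
With the tool pointing down it reaches from about 0.375 to 0.9 m from the base axis. Payload 3.1 kg.
Tool frame: the origin (TCP) lies at the very end of the fingers, on their centre line; the grasp point (between the pads) lies 19 mm behind it (grip_point_offset is the distance from the TCP to the grasp point, in m); y points along the fingers, x is the direction in which the jaws open and shut, and the axes are right-handed (so a half turn about y gives the same grasp; the last joint's range is limited). The gripper opens to 87 mm and grips with 3 to 60 N. Pads are 19 mm wide; open, the fingers measure 117 mm over their backs; the gripper's body (75 mm by 190 mm) begins 51 mm behind the grasp point.
Start: joints at [62.023, 30.224, 82.088, -0, 67.689, -10.227], TCP at [0.191, 0.595, 0.223] pointing down, gripper open.
Joint ranges: [-176.69, 176.69], [-43.24, 126.21], [12.49, 139.97], [-82, 262], [0, 151.66], [-163.58, 163.58]. Speed limits (degrees/s): [159.86, 159.86, 180, 180, 180, 180].

### API

Orientations are given as a 3x3 rotation matrix whose columns are the frame's x, y, z axes.
In Python, from rig import * gives the robot as it stands.
- The arm moves only by the tool send_rows, never from a script. Its argument "moves" is text: rows parted by semicolons, each of 5 numbers parted by spaces: the finger opening in mm, from 0 to 87, then the shift along the tool's x, y, z in mm, then the turn about the tool's y in degrees. In form: fingers dx dy dz yaw; .... A call has 1 to 20 rows; each row shifts and turns the commanded pose from where the row before left it, along the tool's axes as they then stand; what a row does not reach is not made up. A row lasts 1/12 s, in which the tool goes at most 41.7 mm and 7.16 degrees, less where a joint would pass 70% of its speed; a pose out of reach is approached as far as the arm can. A call is refused whole if a number of a shift passes 41.7 or a number of a turn 7.16, either way. A call with a gripper value outside its range is refused whole. The fingers move at their own pace and stop on an object; the grip force is fixed at half the most. Time passes only in rows, so rows that do not move let the fingers close. It gives the time, the measured TCP pose, the force and the opening at its end, in the units of the state.
- read_state(): the state, without advancing time (a new reading comes with each control period).
- capture(name): name is "scene" or "top" or "wrist"; returns a dict with "image" (480x640x3 uint8, blue, green, red), "z_map" (480x640 float32, m along the optical axis (not along the pixel's ray), 0 where there is no reading), "mtx" (3x3 intrinsics, pixels), "origin" and "rotation" of the camera in the world; the wrist camera has in their place "tool_from_camera" (4x4, takes a point from camera to tool coordinates, whose origin is the TCP and whose axes are the tool frame's). Camera axes: x right, y up, looking along -z (the intrinsics and any distortion apply to the point x, -y, -z); pixel columns grow to the right and rows downward; lengths in m; the calibration is good to about 2 mm. A picture is of the moment at which its call begins: read the wrist's pose just before it.
- hand_in(): hands the job in, once; it reports no verdict.
Trained networks look in a picture, given as the dict that the camera call returned (one of the last four; its "shot" number tells which), for a name from the list of things; names that differ only in an ending like _2 or _b are one class to them, and where a whole thing is asked for, a point or a joint stands for the part that bears it (a point fixed in the world has none). Each returns a list of dicts, best first, with "p" (0 to 1); they miss things now and then, are a little off and sometimes report something else, mostly with a low value. They report only what shows in the picture. A call takes as long as a camera call.
- search_frame(picture, name): "bbox" ([left, top, right, bottom] in pixels, round what is visible of it).
- masks_of(picture, name): "region" (480x640 bool, what is visible of it) and "bbox" ([left, top, right, bottom] in pixels, round what is visible of it).
- mark_of(picture, name): "pixel" ([row, column] in pixels: a listed point, or the origin of a listed thing).
The state is a dict: "time_s": time; "joint_positions": joint angles; "qvel": joint speeds; "tau": joint torques, N m; "position": TCP position; "tcp_rot": TCP orientation; "force": force on the tool from outside, world axes, zero at the start; "moment": the same for the moment, N m; "opening": opening from 0.0 (shut) to 1.0 (fully open).
Only numpy, scipy, OpenCV 4.12 (cv2) and the standard library are available. Lean on these libraries where they do the work, as an engineer would, in place of code of your own. Each camera call takes 0.05 s, during which the arm holds its last target. There are 200 camera calls.

## Working session

There is one attempt and no reset: what is moved stays moved. The work goes in short steps, Python scripts to look and compute and a tool call to move; the robot and the scene stay as the last step left them, time stands still between calls to the robot, and variables do not carry over. Pictures are saved under pics/ and viewed, about 12 in all and at most 16, crops included, and the job is handed in when it is done.

Besides the shell and the picture viewer there is one more tool, called as a command line: name --argument value ..., lists and objects as JSON in quotes. send_rows: Moves the arm, as the interface text tells. Its arguments: {"type":"object","properties":{"moves":{"type":"string"}},"required":["moves"]}

```bash
mkdir -p pics; ls; cat > h.py <<'E'
from rig import *
import numpy as np, cv2
np.set_printoptions(precision=4,suppress=True)
def pose(c,s=None):
    if 'origin' in c: return np.array(c['rotation']),np.array(c['origin'])
    T=np.array(c['tool_from_camera']); R=np.array(s['tcp_rot']); 
    return R@T[:3,:3], R@T[:3,3]+np.array(s['position'])
def cloud(c,s=None):
    R,o=pose(c,s); z=c['z_map'].astype(float); K=np.array(c['mtx'])
    v,u=np.mgrid[:480,:640]
    p=np.stack([(u-K[0,2])/K[0,0]*z,-(v-K[1,2])/K[1,1]*z,-z],-1)
    w=p@R.T+o; w[z<=0]=np.nan; return w
def ray(c,px,zw,s=None):
    R,o=pose(c,s);K=np.array(c['mtx']); r,q=px
    d=R@np.array([(q-K[0,2])/K[0,0],-(r-K[1,2])/K[1,1],-1]); return o+d*(zw-o[2])/d[2]
def st():
    s=read_state(); print('t',round(s['time_s'],2),'pos',np.array(s['position']),'\nR',np.array(s['tcp_rot']).tolist(),'\nF',np.array(s['force']),'M',np.array(s['moment']),'op',s['opening']); return s
def rect(w,m,lo,hi):
    p=w[m]; p=p[(p[:,2]>lo)&(p[:,2]<hi)]
    r=cv2.minAreaRect((p[:,:2]*1000).astype(np.float32)); return p,r
E
python3 - <<'E'
from h import *
s=st()
for n in ('top','scene'):
    c=capture(n); cv2.imwrite(f'pics/{n}0.png',c['image']); print(n,c['mtx'],c['origin'],c['rotation'],[k for k in c])
    w=cloud(c)
    for k in ['dryer','cover','mat','timer','dial','box0','tape','jar','mug','pen','callipers','stapler']:
        for d in masks_of(c,k)[:6]:
            if d['p']<.3: continue
            m=d['region']; p=w[m]; p=p[~np.isnan(p[:,0])]
            if len(p)<10: continue
            zt=np.percentile(p[:,2],95); q=p[p[:,2]>zt-.008]
            r=cv2.minAreaRect((q[:,:2]*1000).astype(np.float32))
            print(k,round(d['p'],2),[int(x) for x in d['bbox']],'ztop %.3f'%zt,np.round(r[0],1),np.round(r[1],1),round(r[2],1))
    for k in ['pin_a','timer_mark','dial_grip']:
        for d in mark_of(c,k)[:2]: print(k,round(d['p'],2),d['pixel'],ray(c,d['pixel'],{'pin_a':.089,'timer_mark':.04,'dial_grip':.072}[k]))
E
```

```text
pics
t 0.0 pos [0.1902 0.5946 0.2216] 
R [[0.3048987498849005, -0.0009964253042018985, -0.9523842498987675], [0.9523823760924278, -0.001923677354265801, 0.30490016263357067], [-0.002135890251392965, -0.9999976532982715, 0.00036245107831689655]] 
F [ 0.607   0.2291 -0.8831] M [0.0431 0.0168 0.0235] op 0.9975146714565797
top [[488.8223   0.     325.6674]
 [  0.     488.8223 233.0661]
 [  0.       0.       1.    ]] [0.377  0.0572 1.3563] [[-0.0197  0.9892 -0.1454]
 [-0.9998 -0.0194  0.0034]
 [ 0.0005  0.1454  0.9894]] ['image', 'z_map', 'mtx', 'origin', 'rotation', 'shot']
dryer 0.41 [285, 223, 299, 304] ztop 0.088 [485.2 143.4] [  5.5 209.4] 84.4
cover 0.69 [208, 268, 223, 283] ztop 0.082 [458.  347.4] [13.8 42. ] 40.5
cover 0.57 [267, 219, 317, 311] ztop 0.084 [486.3 142.2] [118.4 236. ] 84.5
cover 0.33 [287, 220, 299, 306] ztop 0.089 [486.8 143.3] [  5.5 212. ] 84.4
timer 0.74 [203, 261, 232, 290] ztop 0.080 [457.9 347.5] [14.5 42.5] 37.1
dial 0.51 [203, 265, 225, 288] ztop 0.082 [458.  347.4] [13.8 42. ] 40.5
box0 0.68 [225, 221, 243, 235] ztop 0.036 [597.2 303.2] [27.7 43. ] 22.8
b
[... 2431 characters left out ...]
13, 311, 238, 329] ztop 0.022 [ 513.7 -309.7] [44.9 48.4] 36.5
tape 0.74 [216, 311, 234, 329] ztop 0.022 [ 513.7 -309.7] [45.  48.4] 36.5
jar 0.69 [277, 318, 291, 351] ztop 0.067 [ 672.3 -303.9] [31.  31.6] 72.4
mug 0.7 [365, 238, 397, 284] ztop 0.090 [765.1  44.8] [76.  83.6] 28.9
callipers 0.97 [310, 287, 376, 339] ztop 0.012 [ 740.8 -149.9] [208.1  65.4] 77.2
stapler 0.95 [392, 216, 422, 245] ztop 0.049 [767.1 235.4] [124.5  30.7] 70.2
pin_a 0.97 [214.2, 340.3] [0.601 0.131 0.089]
pin_a 0.68 [209.2, 360.9] [0.642  0.1839 0.089 ]
timer_mark 0.68 [177.8, 321.8] [0.4201 0.3657 0.04  ]
dial_grip 0.53 [174.5, 328.8] [0.4553 0.3466 0.072 ]
dial_grip 0.42 [323.6, 226.6] [ 0.5602 -0.3615  0.072 ]
```

```bash
python3 - <<'E'
import cv2
a=cv2.imread('pics/top0.png')[130:330,150:520]; cv2.imwrite('pics/t1.png',cv2.resize(a,None,fx=2.1,fy=2.1,interpolation=2))
b=cv2.imread('pics/scene0.png')[140:390,160:440]; cv2.imwrite('pics/s1.png',cv2.resize(b,None,fx=2.3,fy=2.3,interpolation=2))
E
```

```text
(no output)
```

View pics/t1.png

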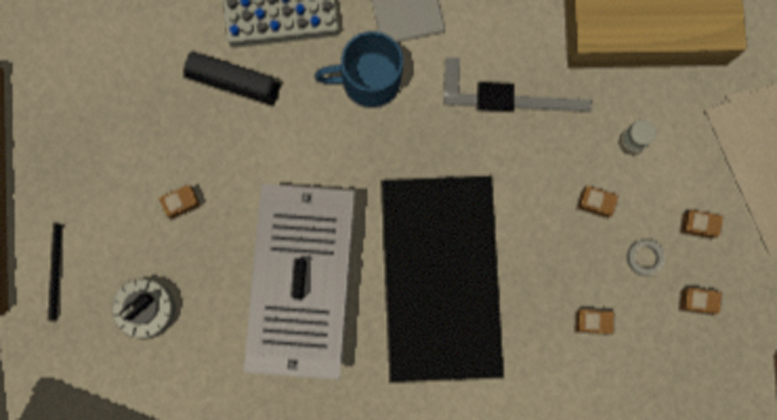

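View pics/s1.png

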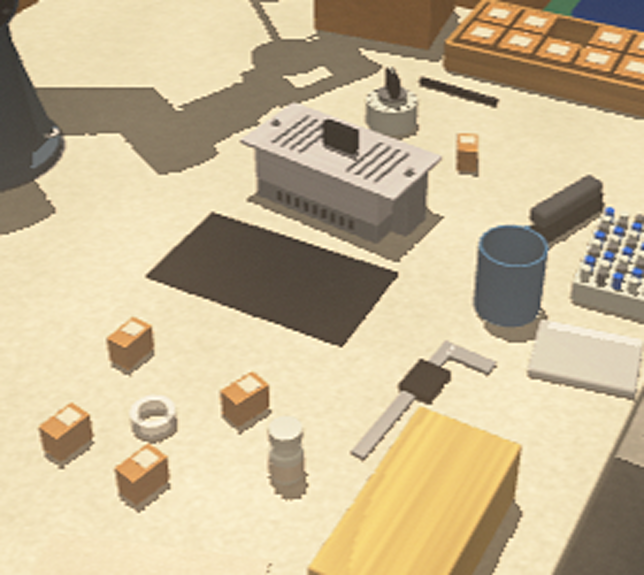

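```bash
cat >> h.py <<'E'
def plan(x,y,z,jaw=None,s=None):
    "mm, deg; yaw first, then shift"
    s=s or read_state(); R=np.array(s['tcp_rot']); p=np.array(s['position'])*1000
    a=np.degrees(np.arctan2(R[1,0],R[0,0])); t=0
    if jaw is not None: t=(a-jaw+90)%180-90
    b=np.radians(a-t); c,q=np.cos(b),np.sin(b)
    R2=np.array([[c,0,-q],[q,0,c],[0,-1,0]])
    if R[1,2]*c-R[0,2]*q<0: R2[:,2]*=1
    d=R2.T@(np.array([x,y,z])-p)
    n=int(np.ceil(max(np.abs(d).max()/40,1)))
    print('now',p.round(1),'jaw %.1f j6 %.0f'%(a,s['joint_positions'][5]),'| yaw tot %.1f = %d x %.2f'%(t,int(np.ceil(abs(t)/7)),t/max(1,np.ceil(abs(t)/7))),'| shift',d.round(1),'= %d x'%n,(d/n).round(1))
E
python3 - <<'E'
from h import *
plan(487,142,200,84.5)
E
```

```text
now [190.5 595.3 222.6] jaw 72.2 j6 -10 | yaw tot -12.3 = 2 x -6.13 | shift [-422.8   22.6 -338.6] = 11 x [-38.4   2.1 -30.8]
```

send_rows --moves "87 0 0 0 -6.1; 87 0 0 0 -6.1; 87 -30.2 1.6 -24.2 0; 87 -30.2 1.6 -24.2 0; 87 -30.2 1.6 -24.2 0; 87 -30.2 1.6 -24.2 0; 87 -30.2 1.6 -24.2 0; 87 -30.2 1.6 -24.2 0; 87 -30.2 1.6 -24.2 0; 87 -30.2 1.6 -24.2 0; 87 -30.2 1.6 -24.2 0; 87 -30.2 1.6 -24.2 0; 87 -30.2 1.6 -24.2 0; 87 -30.2 1.6 -24.2 0; 87 -30.2 1.6 -24.2 0; 87 -30.2 1.6 -24.2 0; 87 0 0 0 0; 87 0 0 0 0"

```text
time_s: 3.1
position: [0.4882, 0.1399, 0.2002]
tcp_rot: [[0.101, 0.001, -0.995], [0.995, 0.0, 0.101], [0.0, -1.0, -0.001]]
force: [-0.9, -0.2, -0.1]
opening: 1.002
```

```bash
python3 - <<'E'
from h import *
s=st()
c=capture('wrist'); cv2.imwrite('pics/w1.png',c['image']); w=cloud(c,s)
print(np.nanmin(w[...,2]),np.nanmax(w[...,2]))
for lo,hi in ((.100,.125),(.07,.09)):
    m=(w[...,2]>lo)&(w[...,2]<hi); print(lo,m.sum(),cv2.minAreaRect((w[m][:,:2]*1000).astype(np.float32)), np.median(w[m][:,2]))
E
```

```text
t 3.1 pos [0.4882 0.1399 0.2002] 
R [[0.10119550463946658, 0.000589460520940361, -0.9948663841828499], [0.9948665219714271, 0.00021218043231973355, 0.10119564437237442], [0.00027074201674491554, -0.9999998037578599, -0.0005649628323841736]] 
F [-0.9027 -0.1556 -0.0841] M [ 0.0608  0.0082 -0.0129] op 1.0019636940355223
-0.0027541147664177923 0.3219432763295648
0.1 1339 ((487.3599548339844, 143.5076446533203), (13.944629669189453, 49.54161071777344), 84.06130981445312) 0.11451863529203679
0.07 37790 ((496.1643371582031, 222.865966796875), (279.1194763183594, 236.46630859375), 84.2491226196289) 0.08093601541532797
```

View pics/w1.png

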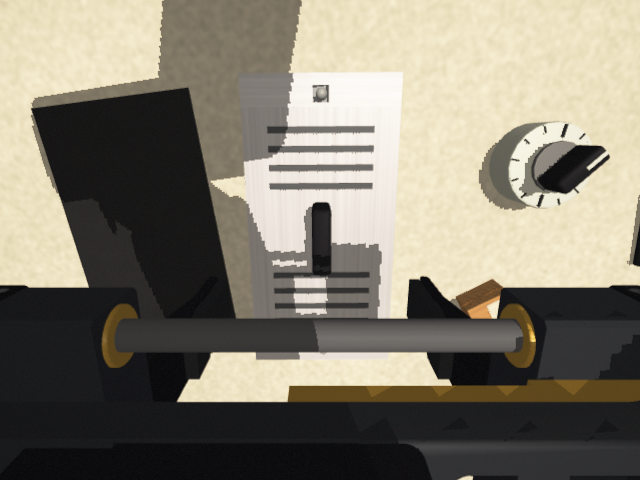

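```bash
python3 -c "
from h import *
plan(487.4,143.3,87,84.1)"
```

```text
now [486.8 141.1 200. ] jaw 84.3 j6 -81 | yaw tot 0.2 = 1 x 0.22 | shift [  2.2 113.   -0.4] = 3 x [ 0.7 37.7 -0.1]
```

send_rows --moves "87 1 28 0 0; 87 1 28 0 0; 87 0 28 0 0; 87 0 20 0 0; 87 0 9 0 0; 0 0 0 0 0; 0 0 0 0 0; 0 0 0 0 0; 0 0 0 0 0; 0 0 0 0 0; 0 0 0 0 0; 0 0 0 0 0; 0 0 0 0 0"

```text
time_s: 4.23
position: [0.4872, 0.1436, 0.0875]
tcp_rot: [[0.097, 0.001, -0.995], [0.995, 0.0, 0.097], [0.0, -1.0, -0.001]]
force: [-0.2, 0.7, -1.0]
opening: 0.478
```

send_rows --moves "0 0 0 0 0; 0 0 0 0 0; 0 0 0 0 0; 0 0 0 0 0; 0 0 0 0 0; 0 0 0 0 0; 0 0 0 0 0; 0 0 0 0 0"

```text
time_s: 4.9
position: [0.4869, 0.1434, 0.0871]
tcp_rot: [[0.097, -0.0, -0.995], [0.995, -0.0, 0.097], [-0.0, -1.0, 0.0]]
force: [-0.5, -1.6, 0.3]
opening: 0.161
```

send_rows --moves "0 0 -6 0 0; 0 0 -8 0 0; 0 0 -10 0 0; 0 0 -12 0 0; 0 0 -12 0 0; 0 -10 -6 0 -3.5; 0 -22 0 0 -3.5; 0 -28 0 0 0; 0 -28 0 0 0; 0 -28 0 0 0; 0 -28 0 0 0; 0 -20 0 0 0; 0 -10 0 0 0; 0 0 0 0 0; 0 0 0 0 0"

```text
time_s: 6.15
position: [0.4887, -0.0299, 0.1416]
tcp_rot: [[-0.024, 0.0, -1.0], [1.0, 0.001, -0.024], [0.001, -1.0, -0.0]]
force: [0.2, 0.5, -3.7]
opening: 0.158
```

```bash
python3 - <<'E'
from h import *
plan(493,-41.5,16,91.5)
s=st();c=capture('top');w=cloud(c);
p=w.reshape(-1,3); 
m=(w[...,2]>.10)&(w[...,2]<.17)&(abs(w[...,1]+.03)<.12)&(abs(w[...,0]-.49)<.16)
cv2.imwrite('pics/t2.png',cv2.resize(c['image'][180:340,250:450],None,fx=3,fy=3))
print(m.sum(),cv2.minAreaRect((w[m][:,:2]*1000).astype(np.float32)))
E
```

```text
now [488.7 -29.9 141.6] jaw 91.4 j6 -108 | yaw tot -0.1 = 1 x -0.13 | shift [-11.7 125.6  -4. ] = 4 x [-2.9 31.4 -1. ]
t 6.15 pos [ 0.4887 -0.0299  0.1416] 
R [[-0.023901681647946395, 0.00014706969655470828, -0.9997143031811161], [0.9997140609547053, 0.0007150167768849403, -0.023901570669321262], [0.0007112973021207968, -0.999999733560721, -0.00016411774696011448]] 
F [ 0.1633  0.4524 -3.6859] M [0.0273 0.0103 0.067 ] op 0.15775503413104514
569 ((523.4114379882812, -28.61191177368164), (167.32769775390625, 117.85210418701172), 0.9079879522323608)
```

View pics/t2.png

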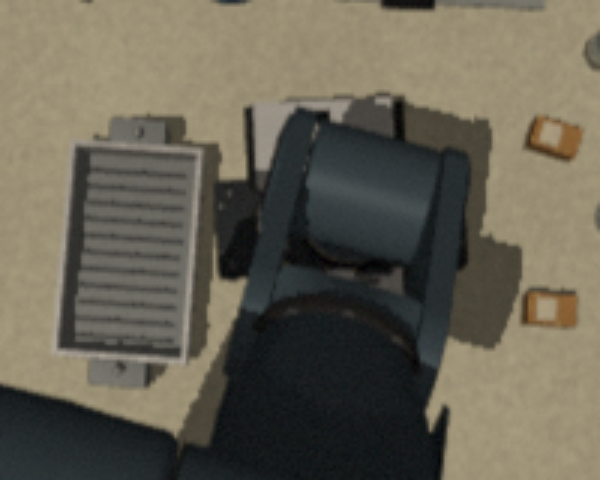

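send_rows --moves "0 -4 25 -1 0; 0 -4 28 -1 0; 0 -4 28 -1 0; 0 0 22 -1 0; 0 0 12 0 0; 0 0 6 0 0; 0 0 4 0 0; 0 0 2 0 0; 0 0 0 0 0; 20 0 0 0 0; 30 0 0 0 0; 40 0 0 0 0; 40 0 0 0 0; 40 0 0 0 0; 40 0 0 0 0; 40 0 -20 0 0; 60 0 -35 0 0; 87 0 -35 0 0; 87 0 -35 0 0; 87 0 -35 0 0"

```text
time_s: 7.87
position: [0.4925, -0.042, 0.1756]
tcp_rot: [[-0.025, -0.001, -1.0], [1.0, 0.0, -0.025], [0.0, -1.0, 0.001]]
force: [0.7, -0.2, -0.2]
opening: 0.679
```

```bash
cat >> h.py <<'E'
def boxes(c,s=None,zlo=.030,zhi=.042):
    "box tops by height: centre mm, size, jaw(long axis) deg"
    w=cloud(c,s); m=((w[...,2]>zlo)&(w[...,2]<zhi)).astype(np.uint8)
    n,l,stt,_=cv2.connectedComponentsWithStats(m,connectivity=4)
    for i in range(1,n):
        if stt[i,4]<60: continue
        p=(w[l==i][:,:2]*1000).astype(np.float32); (cx,cy),(a,b),t=cv2.minAreaRect(p)
        if a<b: a,b,t=b,a,t+90
        if 36<a<52 and 22<b<36: print('box',round(cx,1),round(cy,1),'size',round(a),round(b),'jaw',round(t,1),'n',stt[i,4])
E
python3 - <<'E'
from h import *
c=capture('top');boxes(c);w=cloud(c)
m=(w[...,2]>.070)&(w[...,2]<.085)&(abs(w[...,1]-.143)<.09)&(abs(w[...,0]-.487)<.14)
print('dryer',m.sum(),cv2.minAreaRect((w[m][:,:2]*1000).astype(np.float32)))
m=(w[...,2]>.086)&(w[...,2]<.1)&(abs(w[...,1]-.143)<.09)&(abs(w[...,0]-.487)<.14);print(w[m]*1000)
plan(587,-247,130,73)
E
```

```text
box 598.0 303.0 size 44 28 jaw 113.0 n 135
box 586.9 -247.1 size 43 29 jaw 70.5 n 138
box 554.0 -382.5 size 45 28 jaw 77.5 n 139
box 453.6 -374.4 size 46 28 jaw 80.0 n 145
box 429.7 -235.0 size 42 27 jaw 88.4 n 139
dryer 715 ((486.259765625, 143.06231689453125), (118.32105255126953, 235.22732543945312), 84.62824249267578)
[[591.6933 130.4002  87.9325]
 [588.5693 135.4799  91.2888]
 [588.4729 130.2379  91.2494]
 [586.5827 135.7586  87.227 ]
 [383.8361 155.8079  87.6008]
 [383.7846 153.228   87.7508]
 [383.7314 150.6252  88.2197]
 [381.1971 150.8044  86.0912]]
now [496.8 -43.1 181.8] jaw 91.5 j6 -109 | yaw tot 18.5 = 3 x 6.16 | shift [-168.6   51.8 -145.9] = 5 x [-33.7  10.4 -29.2]
```

send_rows --moves "87 0 0 0 6.2; 87 0 0 0 6.2; 87 0 0 0 6.1; 87 -28 6 -24.3 0; 87 -28 6 -24.3 0; 87 -28 6 -24.3 0; 87 -28 6 -24.3 0; 87 -28 6 -24.3 0; 87 -28 6 -24.3 0; 87 0 0 0 0; 87 0 0 0 0"

```text
time_s: 8.83
position: [0.5833, -0.2474, 0.137]
tcp_rot: [[0.296, -0.001, -0.955], [0.955, 0.0, 0.296], [0.0, -1.0, 0.001]]
force: [0.2, -0.9, -0.7]
opening: 1.0
```

```bash
python3 - <<'E'
from h import *
s=st();c=capture('wrist');boxes(c,s,.028,.042); plan(587,-247,6,73,s)
E
```

```text
t 8.83 pos [ 0.5833 -0.2474  0.137 ] 
R [[0.29603049983289537, -0.0005432134243170554, -0.9551783331335894], [0.9551784476111534, 0.0004577062662207576, 0.2960302750127439], [0.00027638348904228995, -0.9999997477120429, 0.0006543607701267451]] 
F [ 0.1615 -0.8676 -0.6983] M [-0.019   0.0625  0.0069] op 0.9995454865340601
box 431.6 -234.6 size 44 29 jaw 85.0 n 3057
box 455.7 -373.5 size 45 28 jaw 80.3 n 2847
box 589.2 -246.8 size 44 29 jaw 71.5 n 2101
box 557.0 -381.8 size 45 29 jaw 77.7 n 2148
now [ 583.3 -247.4  137. ] jaw 72.8 j6 -106 | yaw tot -0.2 = 1 x -0.22 | shift [  1.5 131.   -3.4] = 4 x [ 0.4 32.7 -0.9]
```

send_rows --moves "87 1 30 -2 1.3; 87 0 34 -2 0; 87 0 34 0 0; 87 0 24 0 0; 87 0 9 0 0; 40 0 0 0 0; 40 0 0 0 0; 0 0 0 0 0; 0 0 0 0 0; 0 0 0 0 0; 0 0 0 0 0; 0 0 0 0 0; 0 0 0 0 0; 0 0 0 0 0; 0 0 0 0 0; 0 0 0 0 0"

```text
time_s: 10.22
position: [0.5877, -0.2461, 0.0078]
tcp_rot: [[0.315, 0.001, -0.949], [0.949, -0.001, 0.315], [-0.0, -1.0, -0.001]]
force: [-0.8, 0.1, 5.1]
opening: 0.507
```

```bash
python3 - <<'E'
from h import *
st()
D=np.array([486.5,143.1]);u=np.array([.9956,-.0941])
for k in (68,34,0,-34,-68): print(k,(D+u*k).round(1))
x,y=D+u*68
plan(x,y,110,84.6)
E
```

```text
t 10.22 pos [ 0.5877 -0.2461  0.0078] 
R [[0.3148001336219606, 0.0006877228222756361, -0.9491577334189064], [0.9491579078954575, -0.0006247575462068444, 0.314799738814261], [-0.0003764984916651112, -0.999999568357571, -0.0008494313142304237]] 
F [-0.8159  0.1357  5.0679] M [-0.0325  0.119   0.0084] op 0.5071069248154234
68 [554.2 136.7]
34 [520.4 139.9]
0 [486.5 143.1]
-34 [452.6 146.3]
-68 [418.8 149.5]
now [ 587.7 -246.1    7.8] jaw 71.7 j6 -104 | yaw tot -12.9 = 2 x -6.47 | shift [ 378.  -102.2   69.4] = 10 x [ 37.8 -10.2   6.9]
```

send_rows --moves "0 0 -15 0 0; 0 0 -35 0 0; 0 0 -38 0 -6.5; 0 0 -14 0 -6.5; 0 30 0 6 0; 0 35 0 6.4 0; 0 35 0 6.4 0; 0 35 0 6.4 0; 0 35 0 6.4 0; 0 35 0 6.4 0; 0 35 0 6.4 0; 0 35 0 6.4 0; 0 35 0 6.4 0; 0 30 0 6.4 0; 0 25 0 6.4 0; 0 13 0 0 0; 0 0 0 0 0; 0 0 0 0 0"

```text
time_s: 11.72
position: [0.5532, 0.137, 0.1089]
tcp_rot: [[0.092, 0.0, -0.996], [0.996, -0.001, 0.092], [-0.001, -1.0, -0.0]]
force: [-0.1, -0.1, -0.3]
opening: 0.501
```

```bash
python3 - <<'E'
from h import *
s=st(); plan(554.2,136.7,39,84.6,s)
E
```

```text
t 11.72 pos [0.5532 0.137  0.1089] 
R [[0.091646932755841, 8.97232242185316e-05, -0.9957915603509548], [0.9957913596936655, -0.0006494510442462948, 0.09164685577138983], [-0.0006384950173322863, -0.9999997850815189, -0.00014886580762082396]] 
F [-0.1149 -0.0616 -0.2984] M [ 0.0162 -0.0285  0.0585] op 0.5005897783976341
now [553.2 137.  108.9] jaw 84.7 j6 -82 | yaw tot 0.1 = 1 x 0.14 | shift [-0.3 69.9 -1. ] = 2 x [-0.1 34.9 -0.5]
```

send_rows --moves "0 0 25 -1 0; 0 0 25 0 0; 0 0 12 0 0; 0 0 6 0 0; 0 0 3 0 0; 0 0 0 0 0; 60 0 0 0 0; 60 0 0 0 0; 60 0 0 0 0; 60 0 -10 0 0; 60 0 -30 0 0; 60 0 -40 0 0; 87 0 -20 0 0; 87 -20 0 0 0; 87 -35 0 0 0; 87 -35 0 0 0; 87 -35 0 0 0; 87 -35 0 0 0; 87 -35 0 0 0; 87 -35 0 0 0"

```text
time_s: 13.38
position: [0.5324, -0.0935, 0.1393]
tcp_rot: [[0.093, 0.001, -0.996], [0.996, -0.001, 0.093], [-0.0, -1.0, -0.001]]
force: [1.0, -0.3, 0.1]
opening: 1.0
```

```bash
python3 - <<'E'
from h import *
s=st(); plan(431,-235,135,86,s)
c=capture('top'); boxes(c); boxes(c,None,.06,.07)
E
```

```text
t 13.38 pos [ 0.5324 -0.0935  0.1393] 
R [[0.09281406250063885, 0.001337544762550227, -0.9956825602450492], [0.9956833841060452, -0.0005116005607426322, 0.09281345204225697], [-0.00038524960946975125, -0.9999989746189117, -0.001379254821989608]] 
F [ 0.9929 -0.3437  0.1031] M [ 0.0179 -0.0211  0.0136] op 0.9998334980479194
now [532.4 -93.5 139.3] jaw 84.7 j6 -106 | yaw tot -1.3 = 1 x -1.33 | shift [-148.2    4.3   91.2] = 4 x [-37.1   1.1  22.8]
box 597.1 303.5 size 43 30 jaw 115.5 n 123
box 554.2 -382.2 size 45 29 jaw 76.2 n 154
box 453.8 -374.9 size 44 27 jaw 80.1 n 139
box 429.8 -234.4 size 43 27 jaw 88.1 n 137
box 554.5 136.3 size 43 28 jaw 84.6 n 140
```

send_rows --moves "87 -28 0 17 -1; 87 -30 0 18.6 0; 87 -30 0 18.6 0; 87 -30 0 18.6 0; 87 -30 10 18.6 0; 87 0 30 0 0; 87 0 34 0 0; 87 0 30 0 0; 87 0 18 0 0; 87 0 7 0 0; 40 0 0 0 0; 40 0 0 0 0; 0 0 0 0 0; 0 0 0 0 0; 0 0 0 0 0; 0 0 0 0 0; 0 0 0 0 0; 0 0 0 0 0; 0 0 0 0 0"

```text
time_s: 15.02
position: [0.4302, -0.2328, 0.0097]
tcp_rot: [[0.076, 0.001, -0.997], [0.997, -0.001, 0.076], [-0.001, -1.0, -0.001]]
force: [0.3, -1.0, 5.7]
opening: 0.503
```

```bash
python3 - <<'E'
from h import *
s=st(); plan(520.4,139.9,110,84.6,s)
E
```

```text
t 15.02 pos [ 0.4302 -0.2328  0.0097] 
R [[0.07569111636612859, 0.0012198834563096163, -0.9971305665696957], [0.9971307202744292, -0.0011827352231617056, 0.07568968108262909], [-0.0010870088534070516, -0.9999985565098307, -0.0013059058188475351]] 
F [ 0.3393 -0.9933  5.6907] M [-0.1114  0.0028 -0.0063] op 0.5033935451447179
now [ 430.2 -232.8    9.7] jaw 85.7 j6 -127 | yaw tot 1.1 = 1 x 1.06 | shift [ 379.5 -100.3  -54.7] = 10 x [ 38.  -10.   -5.5]
```

send_rows --moves "0 0 -15 0 0; 0 0 -35 0 0; 0 0 -36 0 1; 0 10 -14 -1.7 0; 0 30 0 -5 0; 0 36 0 -5 0; 0 36 0 -5 0; 0 36 0 -5 0; 0 36 0 -5 0; 0 36 0 -5 0; 0 36 0 -5 0; 0 36 0 -5 0; 0 36 0 -5 0; 0 30 0 -5 0; 0 22 0 -4 0; 0 0 0 -4 0; 0 0 0 0 0; 0 0 0 0 0"

```text
time_s: 16.52
position: [0.5238, 0.14, 0.1087]
tcp_rot: [[0.093, -0.002, -0.996], [0.996, -0.0, 0.093], [-0.001, -1.0, 0.002]]
force: [-0.8, -1.3, -0.7]
opening: 0.503
```

```bash
python3 - <<'E'
from h import *
s=st(); plan(520.4,139.9,41,84.6,s)
E
```

```text
t 16.52 pos [0.5238 0.14   0.1087] 
R [[0.09300178074891552, -0.0017402368929213742, -0.9956644215563231], [0.9956657394116919, -0.0004759361800100467, 0.09300273569374896], [-0.0006357195131643024, -0.9999983725288303, 0.0016884313404783135]] 
F [-0.7769 -1.3383 -0.6733] M [-0.0239 -0.0304  0.019 ] op 0.50266328229038
now [523.8 140.  108.7] jaw 84.7 j6 -81 | yaw tot 0.1 = 1 x 0.06 | shift [-0.4 67.7  3.4] = 2 x [-0.2 33.8  1.7]
```

send_rows --moves "0 0 10 3.4 0; 0 0 25 0 0; 0 0 20 0 0; 0 0 8 0 0; 0 0 5 0 0; 0 0 0 0 0; 60 0 0 0 0; 60 0 0 0 0; 60 0 0 0 0; 60 0 -10 0 0; 60 0 -30 0 0; 60 0 -40 0 0; 87 0 -20 0 0; 87 -20 0 0 0; 87 -35 0 0 0; 87 -38 0 0 0; 87 -38 0 0 0; 87 -38 0 0 0; 87 -38 0 0 0; 87 -38 0 0 0"

```text
time_s: 18.18
position: [0.4981, -0.1048, 0.1425]
tcp_rot: [[0.093, 0.002, -0.996], [0.996, -0.001, 0.093], [-0.001, -1.0, -0.002]]
force: [0.9, 0.1, -0.7]
opening: 0.996
```

```bash
python3 - <<'E'
from h import *
s=st(); plan(454.5,-374,135,80.2,s)
c=capture('top'); boxes(c); boxes(c,None,.06,.07)
E
```

```text
t 18.18 pos [ 0.4981 -0.1048  0.1425] 
R [[0.0928091392944038, 0.0016413387790089567, -0.9956825647114871], [0.9956837719874053, -0.0006937151490244241, 0.09280810826767591], [-0.0005383905316537163, -0.999998412381892, -0.0016986374924893054]] 
F [ 0.8925  0.0541 -0.6547] M [ 0.0191 -0.0167  0.0263] op 0.9956588652440829
now [ 498.1 -104.8  142.5] jaw 84.7 j6 -109 | yaw tot 4.5 = 1 x 4.47 | shift [-272.7    7.5   -2.8] = 7 x [-39.    1.1  -0.4]
box 597.3 302.9 size 43 29 jaw 112.6 n 140
box 554.3 -382.8 size 45 29 jaw 78.9 n 134
box 453.2 -374.1 size 45 28 jaw 80.4 n 148
box 554.5 136.2 size 44 28 jaw 83.4 n 153
box 520.6 140.6 size 43 27 jaw 88.2 n 145
```

send_rows --moves "87 -20 0 0 4.5; 87 -36 0 0 0; 87 -36 0 0 0; 87 -36 0 0 0; 87 -36 0 0 0; 87 -36 0 0 0; 87 -36 0 0 0; 87 -36 10 -2 0; 87 0 30 -1 0; 87 0 34 0 0; 87 0 32 0 0; 87 0 18 0 0; 87 0 7 0 0; 40 0 0 0 0; 40 0 0 0 0; 0 0 0 0 0; 0 0 0 0 0; 0 0 0 0 0; 0 0 0 0 0; 0 0 0 0 0"

```text
time_s: 19.9
position: [0.4566, -0.3722, 0.0109]
tcp_rot: [[0.171, 0.001, -0.985], [0.985, -0.001, 0.171], [-0.001, -1.0, -0.001]]
force: [-0.7, -0.5, 0.1]
opening: 0.553
```

```bash
python3 - <<'E'
from h import *
s=st(); plan(486.5,143.1,110,84.6,s)
E
```

```text
t 19.9 pos [ 0.4566 -0.3722  0.0109] 
R [[0.1708905559891197, 0.000843764580413319, -0.9852896558551005], [0.9852894705602518, -0.0011996610511466489, 0.170889496507132], [-0.0010378231199096334, -0.9999989244367692, -0.0010363631007418396]] 
F [-0.6558 -0.5292  0.0926] M [-0.1024  0.0313  0.0518] op 0.5530423985304782
now [ 456.6 -372.2   10.9] jaw 80.2 j6 -130 | yaw tot -4.4 = 1 x -4.44 | shift [515.8 -99.1  18.7] = 13 x [39.7 -7.6  1.4]
```

send_rows --moves "0 0 0 0 0; 0 0 0 0 0; 0 0 0 0 0; 0 0 -15 0 0; 0 0 -35 0 0; 0 0 -36 0 -4.4; 0 20 -14 1 0; 0 36 0 1.5 0; 0 38 0 1.5 0; 0 38 0 1.5 0; 0 38 0 1.5 0; 0 38 0 1.5 0; 0 38 0 1.5 0; 0 38 0 1.5 0; 0 38 0 1.5 0; 0 38 0 1.5 0; 0 38 0 1.5 0; 0 38 0 1.5 0; 0 38 0 1.5 0; 0 30 0 0 0"

```text
time_s: 21.57
position: [0.484, 0.1344, 0.1098]
tcp_rot: [[0.094, -0.002, -0.996], [0.996, 0.0, 0.094], [0.0, -1.0, 0.002]]
force: [0.4, -0.1, -0.8]
opening: 0.507
```

```bash
python3 - <<'E'
from h import *
s=st(); plan(486.5,143.1,42,84.6,s)
E
```

```text
t 21.57 pos [0.484  0.1344 0.1098] 
R [[0.0938913995934581, -0.0018231373947650879, -0.9955807758551896], [0.9955824145889164, 0.00041969565766034555, 0.09389078558015096], [0.0002466651262615025, -0.9999982500112661, 0.0018544893423085437]] 
F [ 0.3522 -0.1097 -0.8176] M [-0.0168 -0.0071 -0.0155] op 0.5073457346873299
now [484.  134.4 109.8] jaw 84.6 j6 -82 | yaw tot 0.0 = 1 x 0.01 | shift [ 8.9 67.8 -1.7] = 2 x [ 4.4 33.9 -0.8]
```

send_rows --moves "0 5 0 -0.8 0; 0 4 0 0 0; 0 0 10 0 0; 0 0 25 0 0; 0 0 18 0 0; 0 0 9 0 0; 0 0 5 0 0; 0 0 0 0 0; 60 0 0 0 0; 60 0 0 0 0; 60 0 0 0 0; 60 0 -10 0 0; 60 0 -30 0 0; 60 0 -40 0 0; 87 0 -20 0 0; 87 -20 0 0 0; 87 -38 0 0 0; 87 -38 0 0 0; 87 -38 0 0 0; 87 -38 0 0 0"

```text
time_s: 23.23
position: [0.4705, -0.0319, 0.1447]
tcp_rot: [[0.094, 0.002, -0.996], [0.996, -0.001, 0.094], [-0.001, -1.0, -0.002]]
force: [1.6, 1.4, -0.4]
opening: 0.983
```

```bash
python3 - <<'E'
from h import *
s=st(); plan(556,-382,135,78,s)
c=capture('top'); boxes(c); boxes(c,None,.06,.07)
E
```

```text
t 23.23 pos [ 0.4705 -0.0319  0.1447] 
R [[0.09361468861689083, 0.0022598782461198765, -0.9956059376206406], [0.9956083597397153, -0.000747842943301414, 0.09361321887065809], [-0.000533002397883548, -0.9999971668366089, -0.0023199627581023817]] 
F [ 1.5853  1.3869 -0.3942] M [ 0.0277 -0.0717  0.0102] op 0.9828977865183798
now [470.5 -31.9 144.7] jaw 84.6 j6 -102 | yaw tot 6.6 = 1 x 6.63 | shift [-324.6    9.7 -156.4] = 9 x [-36.1   1.1 -17.4]
box 597.6 303.4 size 43 29 jaw 113.7 n 144
box 554.8 -382.5 size 44 28 jaw 77.4 n 141
box 554.3 135.9 size 44 28 jaw 84.3 n 147
box 520.5 140.6 size 43 27 jaw 89.8 n 142
box 484.2 139.6 size 43 28 jaw 84.6 n 151
```

send_rows --moves "87 -15 0 -8 6.6; 87 -33 0 -15.5 0; 87 -33 0 -15.5 0; 87 -33 0 -15.5 0; 87 -33 0 -15.5 0; 87 -33 0 -15.5 0; 87 -33 0 -15.5 0; 87 -33 0 -15.5 0; 87 -33 0 -15.5 0; 87 -33 0 -15.5 0; 87 -12 10 -8 0; 87 0 30 0 0; 87 0 34 0 0; 87 0 34 0 0; 87 0 18 0 0; 87 0 7 0 0; 40 0 0 0 0; 40 0 0 0 0; 0 0 0 0 0; 0 0 0 0 0"

```text
time_s: 24.95
position: [0.5581, -0.3804, 0.0126]
tcp_rot: [[0.209, 0.003, -0.978], [0.978, -0.003, 0.209], [-0.002, -1.0, -0.004]]
force: [0.2, 0.0, -1.4]
opening: 0.779
```

send_rows --moves "0 0 0 0 0; 0 0 0 0 0; 0 0 0 0 0; 0 0 0 0 0; 0 0 0 0 0; 0 0 0 0 0; 0 0 0 0 0"

```text
time_s: 25.53
position: [0.5571, -0.3798, 0.0108]
tcp_rot: [[0.209, 0.001, -0.978], [0.978, -0.001, 0.209], [-0.001, -1.0, -0.001]]
force: [-0.5, 0.1, 5.6]
opening: 0.5
```

```bash
python3 - <<'E'
from h import *
s=st(); plan(452.6,146.3,110,84.6,s)
E
```

```text
t 25.53 pos [ 0.5571 -0.3798  0.0108] 
R [[0.2087094753900315, 0.000723040269573171, -0.9779774190108819], [0.9779773436028493, -0.0009914465011752827, 0.20870872629899692], [-0.000818707476581357, -0.9999992471230184, -0.0009140412812927782]] 
F [-0.5015  0.1282  5.5622] M [-0.1266  0.1476 -0.0056] op 0.500034495266213
now [ 557.1 -379.8   10.8] jaw 78.0 j6 -122 | yaw tot -6.6 = 1 x -6.65 | shift [513.9 -99.2 153.6] = 13 x [39.5 -7.6 11.8]
```

send_rows --moves "0 0 -15 0 0; 0 0 -35 0 0; 0 0 -36 0 -6.6; 0 15 -14 5 0; 0 34 0 10 0; 0 36 0 10.7 0; 0 36 0 10.7 0; 0 36 0 10.7 0; 0 36 0 10.7 0; 0 36 0 10.7 0; 0 36 0 10.7 0; 0 36 0 10.7 0; 0 36 0 10.7 0; 0 36 0 10.7 0; 0 36 0 10.7 0; 0 36 0 10.7 0; 0 36 0 10.7 0; 0 24 0 10 0; 0 9 0 0 0; 0 0 0 0 0"

```text
time_s: 27.2
position: [0.4525, 0.1489, 0.1105]
tcp_rot: [[0.091, 0.0, -0.996], [0.996, 0.0, 0.091], [0.0, -1.0, -0.0]]
force: [1.2, -0.8, -0.5]
opening: 0.503
```

```bash
python3 - <<'E'
from h import *
s=st(); plan(450.6,146.3,41,84.6,s)
E
```

```text
t 27.2 pos [0.4525 0.1489 0.1105] 
R [[0.0910115402789557, 0.0003842668262457892, -0.9958497637068846], [0.9958497958058289, 0.00025544798703301295, 0.09101164178177802], [0.0002893605722651265, -0.9999998935426604, -0.00035942332569071137]] 
F [ 1.1515 -0.7773 -0.5215] M [ 0.0169 -0.0661 -0.0584] op 0.5032355537256801
now [452.5 148.9 110.5] jaw 84.8 j6 -80 | yaw tot 0.2 = 1 x 0.18 | shift [-2.8 69.5  1.6] = 2 x [-1.4 34.8  0.8]
```

send_rows --moves "0 -2.5 0 1.5 0; 0 0 10 0 0; 0 0 25 0 0; 0 0 20 0 0; 0 0 9 0 0; 0 0 5 0 0; 0 0 0 0 0; 60 0 0 0 0; 60 0 0 0 0; 60 0 0 0 0; 60 0 -10 0 0; 60 0 -30 0 0; 60 0 -40 0 0; 87 0 -20 0 -7.1; 87 0 0 0 -7.1; 87 0 0 0 -7.1; 87 0 0 0 -7.1; 87 0 0 0 0"

```text
time_s: 28.7
position: [0.4514, 0.1447, 0.1424]
tcp_rot: [[-0.392, 0.002, -0.92], [0.92, 0.0, -0.392], [-0.001, -1.0, -0.002]]
force: [-0.7, -0.7, -0.6]
opening: 0.958
```

```bash
python3 - <<'E'
from h import *
s=st(); plan(597.5,303,11,113.5,s)
c=capture('wrist'); boxes(c,s,.06,.07); boxes(c,s)
E
```

```text
t 28.7 pos [0.4514 0.1447 0.1424] 
R [[-0.39217940377729205, 0.0017904557838806408, -0.919887009105452], [0.9198885257234176, 6.260723669419948e-05, -0.3921799285056942], [-0.0006445892376039342, -0.9999983951729221, -0.0016715730001658229]] 
F [-0.7354 -0.6937 -0.6255] M [ 0.0668  0.0208 -0.0559] op 0.9581000740429847
now [451.4 144.7 142.4] jaw 113.1 j6 -109 | yaw tot -0.4 = 1 x -0.41 | shift [  86.9  131.4 -197.2] = 5 x [ 17.4  26.3 -39.4]
box 451.9 144.8 size 44 29 jaw 83.9 n 2478
box 486.0 141.1 size 44 29 jaw 84.3 n 2302
box 556.2 137.1 size 44 29 jaw 85.3 n 1549
box 560.1 178.5 size 46 28 jaw 175.1 n 1151
```

send_rows --moves "87 14 0 -32 0; 87 14 0 -32 0; 87 14 0 -32 0; 87 14 0 -32 0; 87 14 0 -32 0; 87 14 0 -32 0; 87 3 0 -6 0; 87 0 0 0 0"

```text
time_s: 29.42
position: [0.6009, 0.3037, 0.141]
tcp_rot: [[-0.389, 0.002, -0.921], [0.921, 0.001, -0.389], [0.0, -1.0, -0.002]]
force: [0.1, 0.5, -1.3]
opening: 1.004
```

```bash
python3 - <<'E'
from h import *
s=st(); plan(598,303,11,113.5,s)
c=capture('wrist'); boxes(c,s)
E
```

```text
t 29.42 pos [0.6009 0.3037 0.141 ] 
R [[-0.3893827054862991, 0.0016078099764476042, -0.9210746569172606], [0.9210760601841655, 0.000684992762700164, -0.38938210300491544], [4.877044033355848e-06, -0.9999984728648312, -0.0017476396138099608]] 
F [ 0.1077  0.5205 -1.3264] M [0.0447 0.0642 0.0355] op 1.0037212199405914
now [600.9 303.7 141. ] jaw 112.9 j6 -96 | yaw tot -0.6 = 1 x -0.58 | shift [  0.5 130.    2.9] = 4 x [ 0.1 32.5  0.7]
box 599.5 305.1 size 44 28 jaw 113.0 n 2044
```

send_rows --moves "87 1 20 2 0; 87 0 34 0 0; 87 0 34 0 0; 87 0 25 0 0; 87 0 12 0 0; 87 0 5 0 0; 40 0 0 0 0; 0 0 0 0 0; 0 0 0 0 0; 0 0 0 0 0; 0 0 0 0 0; 0 0 0 0 0; 0 0 0 0 0; 0 0 0 0 0; 0 0 0 0 0; 0 0 0 0 0; 0 0 0 0 0"

```text
time_s: 30.88
position: [0.5975, 0.3022, 0.0116]
tcp_rot: [[-0.39, 0.0, -0.921], [0.921, 0.0, -0.39], [0.0, -1.0, -0.0]]
force: [-1.1, 1.2, 4.0]
opening: 0.504
```

```bash
python3 - <<'E'
from h import *
s=st(); plan(416.5,149.5,110,84.6,s)
E
```

```text
t 30.88 pos [0.5975 0.3022 0.0116] 
R [[-0.3899040951574143, 0.0003690682554814634, -0.9208553960140001], [0.9208554603161319, 0.00030109316332151554, -0.38990400170923084], [0.00013336207443149966, -0.9999998865657584, -0.000457255975692415]] 
F [-1.0505  1.1808  4.0128] M [ 0.0976  0.1818 -0.0182] op 0.5039092555205998
now [597.5 302.2  11.6] jaw 112.9 j6 -96 | yaw tot 28.3 = 5 x 5.67 | shift [-169.1  -98.4  165.8] = 5 x [-33.8 -19.7  33.2]
```

send_rows --moves "0 0 -15 0 0; 0 0 -34 0 0; 0 0 -35 0 5.7; 0 0 -14 0 5.7; 0 0 0 0 5.7; 0 0 0 0 5.6; 0 0 0 0 5.6; 0 -18 0 17.6 0; 0 -24 0 23.5 0; 0 -24 0 23.5 0; 0 -24 0 23.5 0; 0 -24 0 23.5 0; 0 -24 0 23.5 0; 0 -20 0 19.5 0; 0 -11 0 11 0; 0 0 0 0 0; 0 0 0 0 0; 0 0 0 0 0"

```text
time_s: 32.38
position: [0.4187, 0.1495, 0.1097]
tcp_rot: [[0.093, 0.003, -0.996], [0.996, 0.0, 0.093], [0.001, -1.0, -0.003]]
force: [0.5, 0.2, -0.7]
opening: 0.507
```

```bash
python3 - <<'E'
from h import *
s=st(); plan(417,149.5,42,84.6,s)
E
```

```text
t 32.38 pos [0.4187 0.1495 0.1097] 
R [[0.09345879842130239, 0.0032654886634027928, -0.9956177929212772], [0.9956229208773805, 0.0003690457212888224, 0.09346049020227186], [0.0006726226577482201, -0.9999946001799431, -0.003216704791474976]] 
F [ 0.5039  0.2159 -0.6849] M [ 0.0256 -0.0005  0.0115] op 0.5070390985493267
now [418.7 149.5 109.7] jaw 84.6 j6 -79 | yaw tot 0.0 = 1 x 0.04 | shift [-0.2 67.7  1.7] = 2 x [-0.1 33.9  0.9]
```

send_rows --moves "0 0 10 1 0; 0 0 25 0 0; 0 0 18 0 0; 0 0 9 0 0; 0 0 5 0 0; 0 0 0 0 0; 60 0 0 0 0; 60 0 0 0 0; 60 0 0 0 0; 60 0 -10 0 0; 60 0 -30 0 0; 60 0 -40 0 0; 87 0 -40 0 -6.8; 87 -30 -20 -20 0; 87 -38 0 -15 0; 87 -38 0 -15 0; 87 -38 0 -15 0; 87 -30 0 -8 0; 87 0 0 0 0; 87 0 0 0 0"

```text
time_s: 34.05
position: [0.4936, -0.0243, 0.1825]
tcp_rot: [[-0.022, 0.001, -1.0], [1.0, 0.0, -0.022], [0.0, -1.0, -0.001]]
force: [-0.5, 0.1, -0.7]
opening: 0.997
```

```bash
python3 - <<'E'
from h import *
s=st(); 
c=capture('wrist'); w=cloud(c,s); cv2.imwrite('pics/w2.png',c['image'])
m=(w[...,2]>.035)&(w[...,2]<.05)&(abs(w[...,1]+.04)<.06)&(abs(w[...,0]-.49)<.06); print('handle',m.sum(),cv2.minAreaRect((w[m][:,:2]*1000).astype(np.float32)),np.median(w[m][:,2]))
t=capture('top'); boxes(t); boxes(t,None,.06,.07)
w=cloud(t)
m=(w[...,2]>.008)&(w[...,2]<.014)&(abs(w[...,1]+.04)<.09)&(abs(w[...,0]-.49)<.15); print('plate',m.sum(),cv2.minAreaRect((w[m][:,:2]*1000).astype(np.float32)))
cv2.imwrite('pics/t3.png',cv2.resize(t['image'][180:340,230:480],None,fx=3,fy=3))
plan(492,-41,90,91.4,s)
E
```

```text
t 34.05 pos [ 0.4936 -0.0243  0.1825] 
R [[-0.02163549063473377, 0.0007395957406067719, -0.9997656518120308], [0.9997659252747157, 3.0311962035347298e-05, -0.021635474128767013], [1.4303353970308493e-05, -0.9999997260396252, -0.0007400784341077158]] 
F [-0.5243  0.1314 -0.7284] M [0.0426 0.0667 0.0049] op 0.996925409638745
handle 886 ((494.2526550292969, -40.50889587402344), (49.074344635009766, 13.992445945739746), 1.6632070541381836) 0.04158198709965427
box 554.6 136.2 size 43 27 jaw 83.6 n 135
box 520.1 139.9 size 43 28 jaw 82.5 n 151
box 484.2 139.6 size 44 28 jaw 83.7 n 159
box 450.1 143.3 size 43 27 jaw 84.0 n 154
box 417.7 149.6 size 43 26 jaw 88.9 n 147
plate 90 ((528.7259521484375, -32.309104919433594), (189.02249145507812, 115.48969268798828), 6.8290581703186035)
now [493.6 -24.3 182.5] jaw 91.2 j6 -107 | yaw tot -0.2 = 1 x -0.16 | shift [-16.6  92.5   2. ] = 3 x [-5.5 30.8  0.7]
```

View pics/t3.png

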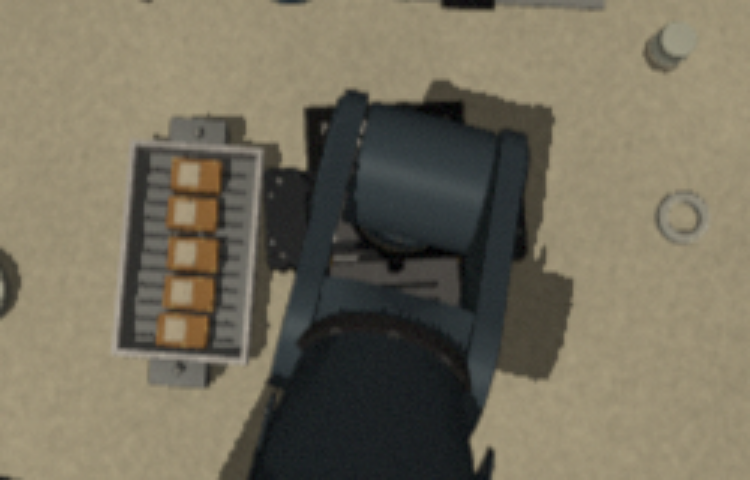

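send_rows --moves "87 -8 20 0 -0.4; 87 -8 35 0 0; 87 0 38 0 0; 87 0 35 0 0; 87 0 24 0 0; 87 0 11 0 0; 87 0 5 0 0; 40 0 0 0 0; 0 0 0 0 0; 0 0 0 0 0; 0 0 0 0 0; 0 0 0 0 0; 0 0 0 0 0; 0 0 0 0 0; 0 0 0 0 0; 0 0 0 0 0; 0 0 0 0 0; 0 0 0 0 0; 0 0 0 0 0; 0 0 0 0 0"

```text
time_s: 35.82
position: [0.4938, -0.039, 0.0141]
tcp_rot: [[-0.032, 0.0, -0.999], [0.999, -0.0, -0.032], [-0.0, -1.0, -0.0]]
force: [0.9, -1.1, 0.4]
opening: 0.158
```

send_rows --moves "0 0 0 0 0; 0 0 0 0 0; 0 0 0 0 0; 0 0 0 0 0; 0 0 0 0 0; 0 0 0 0 0"

```text
time_s: 36.32
position: [0.4937, -0.0388, 0.0141]
tcp_rot: [[-0.032, 0.0, -0.999], [0.999, -0.0, -0.032], [-0.0, -1.0, -0.0]]
force: [0.0, -1.4, -2.2]
opening: 0.16
```

```bash
python3 - <<'E'
from h import *
s=st(); plan(487,143.3,135,84.6,s)
E
```

```text
t 36.32 pos [ 0.4937 -0.0388  0.0141] 
R [[-0.03235582937980138, 0.00019149185028143834, -0.9994763947367723], [0.9994764125942233, -2.5008992556510857e-05, -0.032355834749423856], [-3.119177637995268e-05, -0.9999999813527105, -0.00019058240086416422]] 
F [ 0.0354 -1.4084 -2.2109] M [-0.1368 -0.038  -0.0275] op 0.15993612986039898
now [493.7 -38.8  14.1] jaw 91.9 j6 -109 | yaw tot 7.3 = 2 x 3.63 | shift [ 180.6 -120.9   23.8] = 5 x [ 36.1 -24.2   4.8]
```

send_rows --moves "0 0 -8 0 0; 0 0 -20 0 0; 0 0 -30 0 0; 0 0 -30 0 0; 0 0 -25 0 3.6; 0 10 -8 1 3.7; 0 22 0 3 0; 0 28 0 4 0; 0 28 0 4 0; 0 28 0 4 0; 0 28 0 4 0; 0 20 0 2 0; 0 12 0 2 0; 0 4 0 0 0; 0 0 0 0 0; 0 0 0 0 0; 0 0 0 0 0"

```text
time_s: 37.73
position: [0.4862, 0.1416, 0.1351]
tcp_rot: [[0.096, -0.0, -0.995], [0.995, -0.0, 0.096], [-0.0, -1.0, 0.0]]
force: [-0.0, 0.1, -3.4]
opening: 0.156
```

```bash
python3 - <<'E'
from h import *
s=st()
c=capture('wrist'); w=cloud(c,s); cv2.imwrite('pics/w3.png',c['image'])
m=(w[...,2]>.152)&(w[...,2]<.17)&(np.hypot(w[...,0]-.487,w[...,1]-.143)<.05); print('handle',m.sum(),cv2.minAreaRect((w[m][:,:2]*1000).astype(np.float32)),np.median(w[m][:,2]))
m=(w[...,2]>.118)&(w[...,2]<.138)&(np.abs(w[...,0]-.487)<.14)&(np.abs(w[...,1]-.143)<.09); print('plate',m.sum(),cv2.minAreaRect((w[m][:,:2]*1000).astype(np.float32)),np.median(w[m][:,2]))
p=w[m]; A=np.c_[p[:,:2],np.ones(len(p))]; print('tilt',np.linalg.lstsq(A,p[:,2],rcond=None)[0])
t=capture('top'); w=cloud(t)
m=(w[...,2]>.115)&(w[...,2]<.14)&(abs(w[...,1]-.143)<.09)&(abs(w[...,0]-.487)<.14); print('top plate',m.sum(),cv2.minAreaRect((w[m][:,:2]*1000).astype(np.float32)))
plan(487,143.3,135,84.6,s)
E
```

```text
t 37.73 pos [0.4862 0.1416 0.1351] 
R [[0.09612194353557153, -0.00039611957495909624, -0.9953694867034183], [0.9953694638542846, -0.0004137258769641704, 0.0961221059763712], [-0.0004498859615532656, -0.999999835960077, 0.0003545171935643583]] 
F [-0.0459  0.145  -3.373 ] M [ 0.0208  0.0318 -0.0171] op 0.15602793552981878
handle 3489 ((485.8744201660156, 145.74180603027344), (49.734954833984375, 32.785797119140625), 11.74966049194336) 0.16242472223367907
plate 64698 ((456.44598388671875, 145.67666625976562), (119.10018920898438, 174.99179077148438), 84.45034790039062) 0.12886657381136274
tilt [0.0021 0.0003 0.128 ]
top plate 742 ((515.5217895507812, 138.57708740234375), (117.99124145507812, 176.51466369628906), 84.38475036621094)
now [486.2 141.6 135.1] jaw 84.5 j6 -81 | yaw tot -0.1 = 1 x -0.12 | shift [ 1.8  0.1 -0.6] = 1 x [ 1.8  0.1 -0.6]
```

View pics/w3.png

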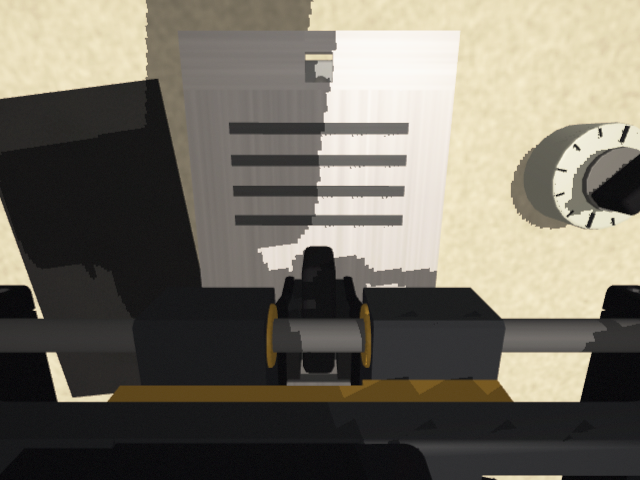

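```bash
cp pics/w3.png w3.png; python3 - <<'E'
import cv2
a=cv2.imread('pics/w3.png')[40:100,280:360]; cv2.imwrite('pics/w3c.png',cv2.resize(a,None,fx=9,fy=9,interpolation=0))
E
```

```text
(no output)
```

View pics/w3c.png

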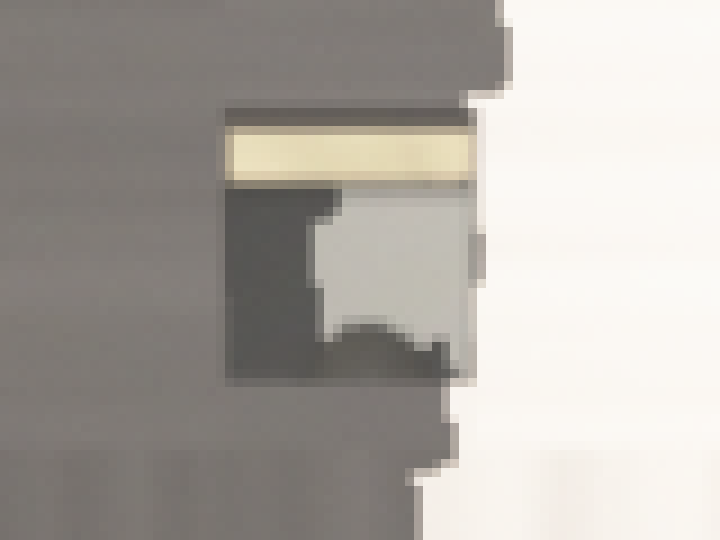

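```bash
python3 - <<'E'
from h import *
s=read_state(); c=capture('wrist'); w=cloud(c,s)
R,o=pose(c,s); print('cam',o)
u=np.array([.9955,-.0945]);v=np.array([.0945,.9955]);D=np.array([.4865,.143])
f=lambda px,z:(lambda q:(1000*np.array([(q[:2]-D)@u,(q[:2]-D)@v])).round(1))(ray(c,px,z,s))
zt=np.nanmedian(w[100:115,240:400,2]);print('zt',zt)
for n,px,z in (('hole-x',(52,319),zt),('hole+x',(82.5,319),zt),('holeL',(67,305),zt),('holeR',(67,332.3),zt),('ear edge',(60.6,319),.075),('plate -x edge',(30.5,319),zt)): print(n,f(px,z))
E
```

```text
cam [0.4119 0.1499 0.298 ]
zt 0.1288159531379932
hole-x [-109.2    0.3]
hole+x [-97.3   0.3]
holeL [-103.4   -5.7]
holeR [-103.4    6. ]
ear edge [-115.7    0.5]
plate -x edge [-117.3    0.3]
```

send_rows --moves "0 0.9 10 -0.6 0; 0 0 12 0 0; 0 0 6 0 0; 0 0 2 0 0; 0 0 2 0 0; 0 0 2 0 0; 0 0 2 0 0; 0 0 0 0 0"

```text
time_s: 38.55
position: [0.4869, 0.1435, 0.0991]
tcp_rot: [[0.095, 0.0, -0.995], [0.995, 0.0, 0.095], [0.0, -1.0, -0.0]]
force: [0.5, -0.7, -4.4]
opening: 0.155
```

send_rows --moves "0 0 2 0 0; 0 0 2 0 0; 0 0 2 0 0; 0 0 2 0 0; 0 0 2 0 0; 0 0 2 0 0; 0 0 0 0 0; 0 0 0 0 0"

```text
time_s: 39.22
position: [0.487, 0.1435, 0.0871]
tcp_rot: [[0.095, 0.0, -0.995], [0.995, 0.0, 0.095], [0.0, -1.0, -0.0]]
force: [0.6, 1.5, -1.4]
opening: 0.154
```

send_rows --moves "0 0 0.7 0 0; 0 0 0 0 0; 30 0 0 0 0; 40 0 0 0 0; 40 0 0 0 0; 40 0 0 0 0; 40 0 -10 0 0; 40 0 -30 0 0; 60 0 -40 0 0; 87 0 -20 0 0; 87 0 0 0 7; 87 0 0 0 7; 87 0 0 0 7; 87 0 0 0 7; 87 0 0 0 7; 87 0 0 0 7"

```text
time_s: 40.55
position: [0.4868, 0.1435, 0.1872]
tcp_rot: [[0.741, 0.001, -0.672], [0.672, 0.0, 0.741], [0.0, -1.0, -0.0]]
force: [0.3, -0.1, 0.2]
opening: 0.954
```

```bash
python3 - <<'E'
from h import *
s=st();c=capture('wrist');w=cloud(c,s)
print('plate z',np.nanmedian(w[...,2][(w[...,2]>.07)&(w[...,2]<.095)]))
for lo,hi in ((.075,.09),):
    m=(w[...,2]>lo)&(w[...,2]<hi)&(np.hypot(w[...,0]-.458,w[...,1]-.347)<.05); print('bar',m.sum(),cv2.minAreaRect((w[m][:,:2]*1000).astype(np.float32)))
plan(458,347.5,150,42,s)
print(s['joint_positions'])
E
```

```text
t 40.55 pos [0.4868 0.1435 0.1872] 
R [[0.7407364664885812, 0.0006274511043416877, -0.6717954253484633], [0.6717955359335935, 4.512322789446239e-05, 0.7407366305668907], [0.0004950895949520236, -0.9999998021344835, -0.0003880944305262601]] 
F [ 0.2719 -0.1211  0.1737] M [ 0.0149  0.0342 -0.0291] op 0.9542493638175532
plate z 0.0808701452983826
bar 518 ((469.0703125, 337.05029296875), (14.219278335571289, 12.614864349365234), 36.26539611816406)
now [486.8 143.5 187.2] jaw 42.2 j6 -38 | yaw tot 0.2 = 1 x 0.21 | shift [115.1  37.2 170.9] = 5 x [23.   7.4 34.2]
[  3.7923  24.0818 100.9711   0.0002  54.9111 -38.4136]
```

send_rows --moves "87 19.2 0 28.5 0; 87 19.2 0 28.5 0; 87 19.2 0 28.5 0; 87 19.2 0 28.5 0; 87 19.2 0 28.5 0; 87 19.2 0 28.5 0; 87 0 0 0 0; 87 0 0 0 0; 87 0 0 0 0"

```text
time_s: 41.35
position: [0.4557, 0.3469, 0.1866]
tcp_rot: [[0.735, -0.0, -0.678], [0.678, -0.001, 0.735], [-0.001, -1.0, -0.0]]
force: [0.4, 0.4, 0.7]
opening: 1.002
```

```bash
python3 - <<'E'
from h import *
s=st();c=capture('wrist');w=cloud(c,s);cv2.imwrite('pics/w4.png',c['image'])
m=(w[...,2]>.075)&(w[...,2]<.09)&(np.hypot(w[...,0]-.458,w[...,1]-.347)<.05); print('bar',m.sum(),cv2.minAreaRect((w[m][:,:2]*1000).astype(np.float32)),np.median(w[m][:,2]))
for k,z in (('timer_mark',.04),('dial_grip',.072)):
    for d in mark_of(c,k)[:2]: print(k,round(d['p'],2),d['pixel'],ray(c,d['pixel'],z,s)*1000)
m=(w[...,2]>.034)&(w[...,2]<.046)&(np.hypot(w[...,0]-.458,w[...,1]-.347)<.06);print('case',cv2.minEnclosingCircle((w[m][:,:2]*1000).astype(np.float32)))
t=capture('top');w=cloud(t)
m=(w[...,2]>.07)&(w[...,2]<.088)&(abs(w[...,1]-.143)<.09)&(abs(w[...,0]-.487)<.14); print('cover',m.sum(),cv2.minAreaRect((w[m][:,:2]*1000).astype(np.float32)),np.median(w[m][:,2]))
print(s['joint_positions'])
E
```

```text
t 41.35 pos [0.4557 0.3469 0.1866] 
R [[0.7352471765819668, -0.0003003552669906076, -0.6777990108542203], [0.6777986052896078, -0.0008544745047658692, 0.7352471152889913], [-0.0007999973177471826, -0.999999589829933, -0.0004246695860327763]] 
F [0.3867 0.3735 0.6886] M [-0.0534  0.036   0.0398] op 1.0017623744592588
bar 931 ((459.4945068359375, 349.58544921875), (13.964799880981445, 41.312889099121094), 39.48401641845703) 0.0813819224406151
timer_mark 0.59 [193.2, 296.9] [423.6728 356.7003  40.    ]
dial_grip 0.76 [237.0, 321.9] [459.6545 348.8915  72.    ]
case ((459.8177795410156, 349.29583740234375), 37.93131637573242)
cover 3940 ((486.234619140625, 143.36810302734375), (119.0481948852539, 236.07032775878906), 84.57723236083984) 0.07871225287103512
[ 26.1266  28.7748  91.8204  -0.0422  59.4418 -16.5238]
```

View pics/w4.png

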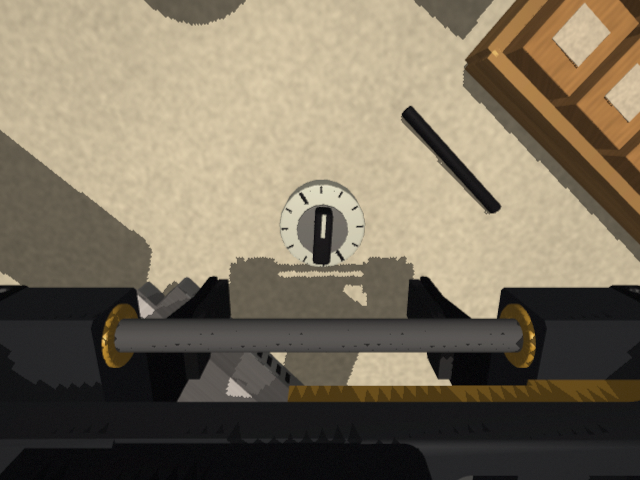

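```bash
python3 - <<'E'
from h import *
im=cv2.imread('pics/w4.png')
s=read_state(); c=capture('wrist')
# dark tick blobs on white ring
C=np.array([459.6,349.3]); v,u=np.mgrid[:480,:640]
P=np.array([[ray(c,(r,q),.040,s)[:2]*1000 for q in range(270,375)] for r in range(170,280)])-C
g=cv2.cvtColor(c['image'],6)[170:280,270:375]
rr=np.hypot(P[...,0],P[...,1]); th=np.degrees(np.arctan2(P[...,1],P[...,0]))
m=((rr>25)&(rr<36)&(g<110)).astype(np.uint8)
n,l,stt,_=cv2.connectedComponentsWithStats(m)
for i in range(1,n):
    k=l==i
    if stt[i,4]>2: print(stt[i,4],'r',rr[k].min().round(1),rr[k].max().round(1),'ang',np.degrees(np.arctan2(P[k][:,1].mean(),P[k][:,0].mean())).round(1))
plan(459.3,349,56,39.5,s)
E
```

```text
9 r 30.6 35.7 ang 134.1
39 r 25.1 35.6 ang 164.6
8 r 30.8 35.4 ang 104.3
11 r 30.5 35.5 ang 73.9
9 r 31.1 35.3 ang -165.0
10 r 30.9 35.3 ang 44.1
8 r 30.7 35.1 ang -135.2
8 r 30.8 35.6 ang 14.1
10 r 30.7 35.5 ang -105.2
34 r 25.4 35.9 ang -16.0
178 r 25.0 35.7 ang -48.3
8 r 30.6 35.3 ang -75.3
now [456.4 346.1 186.6] jaw 42.5 j6 -16 | yaw tot 3.0 = 1 x 2.97 | shift [  4.1 130.6   0.4] = 4 x [ 1.  32.6  0.1]
```

send_rows --moves "87 3.5 20 0.2 3; 87 0 35 0 0; 87 0 35 0 0; 60 0 25 0 0; 50 0 12 0 0; 30 0 6 0 0; 25 0 0 0 0; 25 0 0 0 0; 25 0 0 0 0; 25 0 0 0 0; 25 0 0 0 0; 25 0 0 0 0"

```text
time_s: 42.6
position: [0.459, 0.3502, 0.0544]
tcp_rot: [[0.771, 0.002, -0.637], [0.637, 0.001, 0.771], [0.002, -1.0, -0.0]]
force: [0.5, -0.0, 0.8]
opening: 0.405
```

```bash
python3 - <<'E'
from h import *
s=st();plan(459.0,348.5,53,39.5,s)
E
```

```text
t 42.6 pos [0.459  0.3502 0.0544] 
R [[0.7709864354107518, 0.0015646668588385102, -0.636849643346248], [0.6368493034080145, 0.0007710755072674828, 0.7709879183173293], [0.0016973984061524497, -0.9999984786289342, -0.0004019682423362985]] 
F [ 0.5242 -0.0132  0.7836] M [-0.0286  0.0041  0.0286] op 0.40478466255739903
now [459.  350.2  54.4] jaw 39.6 j6 -13 | yaw tot 0.1 = 1 x 0.06 | shift [-1.   1.4 -1.3] = 1 x [-1.   1.4 -1.3]
```

Grip, then press about 4.5 mm.

send_rows --moves "25 -0.7 0 -1 0; 25 0 0 0 0; 0 0 0 0 0; 0 0 0 0 0; 0 0 0 0 0; 0 0 0 0 0; 0 0 0 0 0; 0 0 0 0 0; 0 0 0 0 0; 0 0 0 0 0; 0 0 0 0 0; 0 0 0 0 0"

```text
time_s: 43.6
position: [0.4585, 0.3486, 0.0534]
tcp_rot: [[0.771, -0.0, -0.637], [0.637, -0.0, 0.771], [-0.0, -1.0, 0.0]]
force: [0.1, -0.8, -0.3]
opening: 0.156
```

send_rows --moves "0 0 1.5 0 0; 0 0 1.5 0 0; 0 0 1.5 0 0; 0 0 0 0 0; 0 0 0 0 0"

```text
time_s: 44.02
position: [0.4586, 0.3486, 0.0501]
tcp_rot: [[0.771, 0.0, -0.637], [0.637, -0.0, 0.771], [0.0, -1.0, -0.0]]
force: [-2.0, -1.2, 9.7]
opening: 0.153
```

```bash
python3 -c "
from h import *
st();st()"
```

```text
t 44.02 pos [0.4586 0.3486 0.0501] 
R [[0.7709679023881011, 0.0001698378361426053, -0.6368739786193192], [0.6368739927647055, -4.221483183528463e-05, 0.7709679082541957], [0.00010405399336555903, -0.9999999846865085, -0.00014071158117637473]] 
F [-2.0078 -1.2181  9.7234] M [-0.3696  0.4223 -0.0063] op 0.15299288594191232
t 44.02 pos [0.4586 0.3486 0.0501] 
R [[0.7709679023881011, 0.0001698378361426053, -0.6368739786193192], [0.6368739927647055, -4.221483183528463e-05, 0.7709679082541957], [0.00010405399336555903, -0.9999999846865085, -0.00014071158117637473]] 
F [-2.0078 -1.2181  9.7234] M [-0.3696  0.4223 -0.0063] op 0.15299288594191232
```

send_rows --moves "0 0 1 0 0; 0 0 1 0 0; 0 0 0 0 0; 0 0 0 0 0"

```text
time_s: 44.35
position: [0.4586, 0.3487, 0.0487]
tcp_rot: [[0.771, 0.0, -0.637], [0.637, 0.0, 0.771], [0.0, -1.0, -0.0]]
force: [-3.8, -2.1, 13.4]
opening: 0.161
```

send_rows --moves "0 0 0.7 0 0; 0 0 0 0 2; 0 0 0 0 4; 0 0 0 0 4; 0 0 0 0 4; 0 0 0 0 4; 0 0 0 0 2"

```text
time_s: 44.93
position: [0.4587, 0.3487, 0.0484]
tcp_rot: [[0.943, 0.001, -0.333], [0.333, 0.0, 0.943], [0.001, -1.0, -0.0]]
force: [-3.6, -2.2, 15.3]
opening: 0.161
```

```bash
python3 - <<'E'
from h import *
s=st();c=capture('wrist');cv2.imwrite('pics/w5.png',cv2.resize(c['image'][130:330,180:460],None,fx=2.5,fy=2.5))
E
```

```text
t 44.93 pos [0.4587 0.3487 0.0484] 
R [[0.9430294832054381, 0.0009211047194988047, -0.33270789796964634], [0.3327079526503943, 9.770738767933922e-05, 0.9430299086966699], [0.0009011373190999129, -0.9999995710095891, -0.00021431791809245476]] 
F [-3.6174 -2.2453 15.2568] M [-0.4595  0.6341  0.0888] op 0.16094329556534995
```

View pics/w5.png

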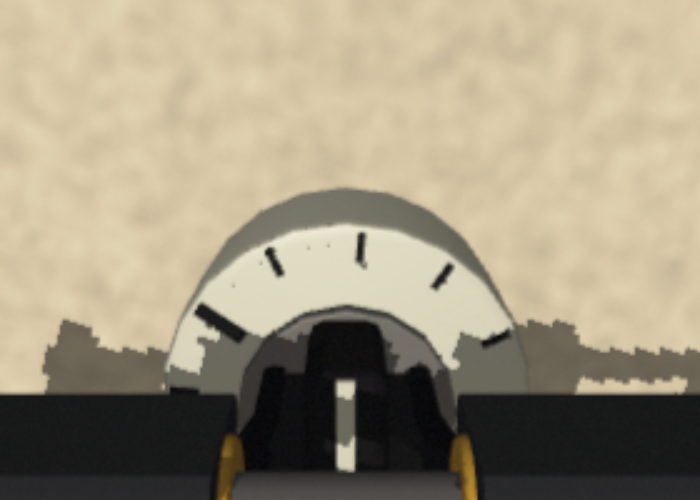

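send_rows --moves "0 0 0 0 2; 0 0 0 0 4; 0 0 0 0 5; 0 0 0 0 5; 0 0 0 0 5; 0 0 0 0 5; 0 0 0 0 5; 0 0 0 0 5; 0 0 0 0 5; 0 0 0 0 5; 0 0 0 0 5; 0 0 0 0 4; 0 0 0 0 2; 0 0 0 0 0"

```text
time_s: 46.15
position: [0.459, 0.3486, 0.0485]
tcp_rot: [[0.794, 0.001, 0.608], [-0.608, 0.0, 0.794], [0.001, -1.0, 0.001]]
force: [-3.0, -2.4, 15.2]
opening: 0.158
```

```bash
python3 - <<'E'
from h import *
s=st();plan(458.6,348.7,48.5,-105.6,s);c=capture('wrist');cv2.imwrite('pics/w6.png',cv2.resize(c['image'][130:330,180:460],None,fx=2,fy=2))
E
```

```text
t 46.15 pos [0.459  0.3486 0.0485] 
R [[0.7935544155269222, 0.0014550393048707185, 0.6084975533708793], [-0.6084983021584484, 9.290710477523936e-05, 0.793555169877026], [0.0010981202168078112, -0.9999989371138808, 0.000959115789815796]] 
F [-2.9728 -2.3505 15.2468] M [-0.6068  0.5676  0.0035] op 0.15847297496675614
now [459.  348.6  48.5] jaw -37.5 j6 64 | yaw tot 68.1 = 10 x 6.81 | shift [ 0.1 -0.  -0.4] = 1 x [ 0.1 -0.  -0.4]
```

View pics/w6.png

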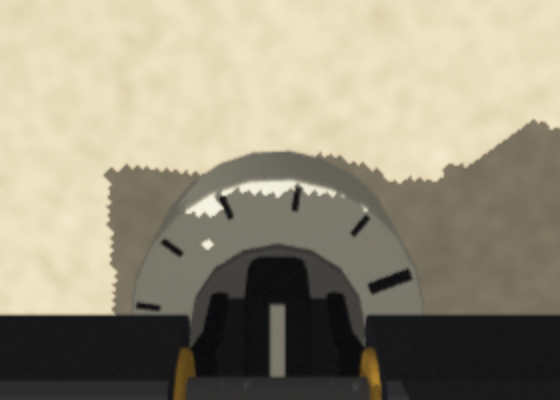

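send_rows --moves "0 0 0 0 3; 0 0 0 0 5; 0 0 0 0 5; 0 0 0 0 5; 0 0 0 0 5; 0 0 0 0 5; 0 0 0 0 5; 0 0 0 0 5; 0 0 0 0 5; 0 0 0 0 5; 0 0 0 0 5; 0 0 0 0 5; 0 0 0 0 4; 0 0 0 0 3; 0 0 0 0 2.5; 0 0 0 0 0; 0 0 0 0 0"

```text
time_s: 47.62
position: [0.4591, 0.3483, 0.0484]
tcp_rot: [[-0.257, 0.001, 0.966], [-0.966, -0.001, -0.257], [0.0, -1.0, 0.001]]
force: [-2.3, -3.8, 14.9]
opening: 0.158
```

```bash
python3 - <<'E'
from h import *
s=st();plan(458.6,348.7,48.5,-105.6,s);c=capture('wrist');cv2.imwrite('pics/w7.png',cv2.resize(c['image'][130:330,180:460],None,fx=2.5,fy=2.5))
E
```

```text
t 47.62 pos [0.4591 0.3483 0.0484] 
R [[-0.2574110411969532, 0.0013573451430493558, 0.9663010470262686], [-0.9663019884875222, -0.0005182358685658405, -0.25741056403466606], [0.00015137688353973857, -0.9999989445223166, 0.001445004945305523]] 
F [-2.3024 -3.783  14.9244] M [-0.757   0.5734 -0.0289] op 0.1577352845251214
now [459.1 348.3  48.4] jaw -104.9 j6 131 | yaw tot 0.7 = 1 x 0.68 | shift [-0.3 -0.1 -0.6] = 1 x [-0.3 -0.1 -0.6]
```

View pics/w7.png

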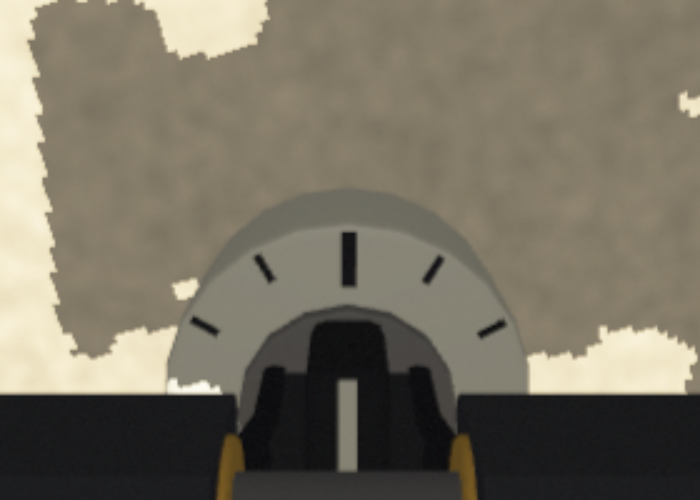

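send_rows --moves "0 0 0 0 0.5; 0 0 -2 0 0; 0 0 -2 0 0; 0 0 -2 0 0; 0 0 0 0 0; 20 0 0 0 0; 25 0 0 0 0; 30 0 0 0 0; 40 0 0 0 0; 40 0 0 0 0; 40 0 -10 0 0; 40 0 -30 0 0; 87 0 -40 0 0; 87 0 -40 0 0; 87 0 -20 0 0; 87 0 0 0 0; 87 0 0 0 0; 87 0 0 0 0"

```text
time_s: 49.17
position: [0.4577, 0.3483, 0.1918]
tcp_rot: [[-0.266, -0.001, 0.964], [-0.964, -0.001, -0.266], [0.001, -1.0, -0.001]]
force: [0.2, -0.5, -0.8]
opening: 0.829
```

```bash
python3 - <<'E'
from h import *
s=st();c=capture('wrist');w=cloud(c,s);cv2.imwrite('pics/w8.png',c['image'])
near=np.hypot(w[...,0]-.459,w[...,1]-.348)<.06
m=(w[...,2]>.075)&(w[...,2]<.09)&near; print('bar',m.sum(),cv2.minAreaRect((w[m][:,:2]*1000).astype(np.float32)))
m=(w[...,2]>.034)&(w[...,2]<.046)&near; C,r=cv2.minEnclosingCircle((w[m][:,:2]*1000).astype(np.float32)); print('case',C,r)
P=w[...,:2]*1000-np.array(C); g=cv2.cvtColor(c['image'],6); rr=np.hypot(P[...,0],P[...,1])
k=((rr>26)&(rr<36)&(g<60)&m).astype(np.uint8); n,l,t_,_=cv2.connectedComponentsWithStats(k)
for i in range(1,n):
    if t_[i,4]>4: q=P[l==i].mean(0); print(t_[i,4],'ang %.1f'%np.degrees(np.arctan2(q[1],q[0])))
t=capture('top');w=cloud(t)
m=(w[...,2]>.07)&(w[...,2]<.088)&(abs(w[...,1]-.143)<.09)&(abs(w[...,0]-.487)<.14); print('cover',m.sum(),cv2.minAreaRect((w[m][:,:2]*1000).astype(np.float32)),np.median(w[m][:,2]))
p=w[m];print('tilt',np.linalg.lstsq(np.c_[p[:,:2],np.ones(len(p))],p[:,2],rcond=None)[0]); boxes(t)
cv2.imwrite('pics/t4.png',cv2.resize(t['image'][130:330,150:520],None,fx=2.1,fy=2.1,interpolation=2))
E
```

```text
t 49.17 pos [0.4577 0.3483 0.1918] 
R [[-0.2663929824836294, -0.001499779319721159, 0.963863335512597], [-0.9638639208741401, -0.0006839173476190357, -0.26639420844716405], [0.001058735380613573, -0.999998641458604, -0.0012633923935478914]] 
F [ 0.2262 -0.5341 -0.7901] M [-0.0804  0.2005  0.015 ] op 0.8290913177315156
bar 922 ((459.38592529296875, 349.98883056640625), (13.637256622314453, 42.638648986816406), 74.80736541748047)
case (459.7503662109375, 349.7228698730469) 37.84882736206055
30 ang -16.0
8 ang 14.3
5 ang -45.4
cover 3939 ((486.4630126953125, 143.28555297851562), (118.6537094116211, 236.68560791015625), 84.55999755859375) 0.07876351643086621
tilt [-0.0004 -0.0019  0.0792]
```

View pics/w8.png

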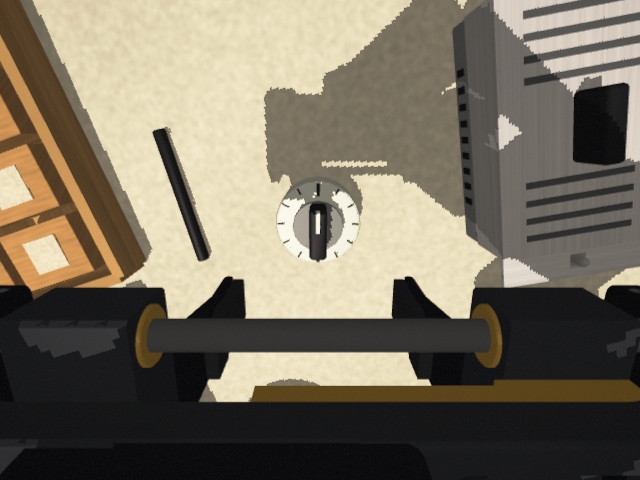

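View pics/t4.png

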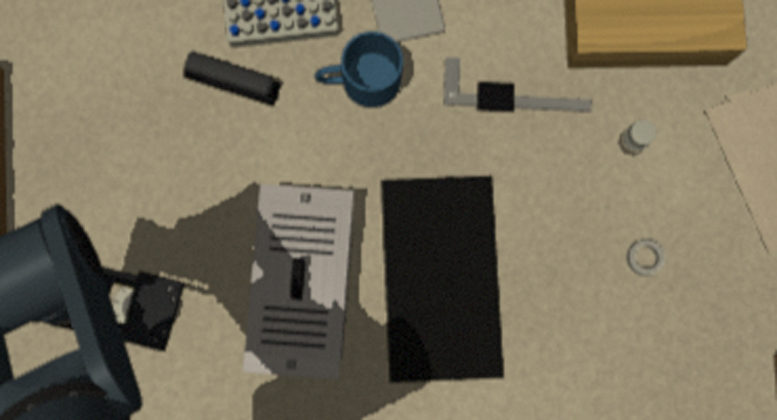

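```bash
python3 -c "
from h import *
print(hand_in())"
```

```text
the job is handed in; nothing more can be done
None
```

The job is done and handed in, finishing at about 49 s of the 210 s allowed. I laid the cover on the mat, put all five boxes in a row in the dryer, and seated the cover back on its pins. I then pressed the dial with about 15 N and turned it clockwise by about 145° to 30 minutes.

**Last checks:**
- **Boxes:** the top view showed all five in the dryer before the cover went on, and none on the table afterwards.
- **Cover:** it sits level at the same height and within about 1 mm of where it started, so I take it as fully down.
- **Timer dial:** in the last close view the pointer lined up with the 30 tick, to within about 1° by measurement.
- **Timer case:** it moved less than 1 mm, and its ticks point the same way as before.
- **Other things:** the mug, jar, tape, callipers and stapler looked unmoved in the last top view. The pen was out of that view and showed only in the last wrist picture, where I did not measure it.

No check failed. The cameras disagreed with each other by 1–2 mm, so I averaged their readings before seating the cover and gripping the dial.

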